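Click the sack tally wheel on to its marker peg

TASK

The tally wheel on the worktop counts the mail sacks that have gone out. Flick its lobed edge with a fingertip to advance it clockwise (seen from above), click by click, until its black pointer has come to rest in the click that faces the tall brass peg; do not turn it backwards from where it starts and do not run on past the peg. Nothing is to be picked up, and the things standing beside the tally must stay where they are.

Things in the scene. Friction and masses are not known exactly. Their poses are not given: they have to be found in the camera images.
- tally_base: round dark steel base of the tally, fixed to the worktop: diameter 200 mm, 12 mm thick. Origin: centre of its underside, on the wheel's axis; -x is its front (roughly toward the robot), +y left, z up. Eight stations, 45 degrees apart, lie on a circle of radius 85 mm, the first exactly at the front; seven carry a low brass rivet (12 mm wide, 6 mm high), one the tall peg
- tally_wheel (a joint): turn of the wheel in rad: 0 with the pointer at the front station, where it always starts; grows clockwise seen from above (front edge moves toward the base's +y; the pointer goes front, left, far, right). A click is 0.785 rad. Pushing a lobe past half way takes 2 to 3 N at its tip; the wheel then goes on by itself into the next click and stays. Let go before half way, it falls back
- wheel_top (a point): centre of the wheel's top face, on the axis, 44 mm above the worktop. Aluminium disc of radius 47 mm, 21 mm thick, with 8 upright lobes on its edge, each 12 mm wide, round-ended, out to radius 61 mm; its underside is 11 mm clear above the base. In a click the lobes stand midway between stations (22.5 degrees either side of the front); the gaps between lobe tips are about 30 mm wide
- pointer_tip (a point): tip of the raised black pointer bar on top of the wheel, 44 mm from the axis, 50 mm above the worktop; it turns with the wheel and in a click points exactly at a station
- marker_peg: the tall brass peg with a thick head, 52 mm high, head 16 mm wide, fixed upright in one station of the base: 2, 3, 4 or 5 clicks clockwise from the front (left, far left, far, or far right of the wheel). Origin: centre of its underside, 12 mm above the worktop, 85 mm from the wheel's axis; its top is 64 mm above the worktop
- weight: loose brass scale weight with a knob, 29 mm wide, 36 mm high, to the right of the tally, about 165 mm from its axis; leave it alone. Origin: centre of its underside
- stamp: loose rubber stamp with a turned wooden handle, 30 x 36 mm, 86 mm high, to the right of the tally beyond the weight, about 185 mm from its axis; leave it alone. Origin: centre of its underside
- label_roll: loose white roll of labels, 66 mm wide, 40 mm high, to the left of the tally, about 158 mm from its axis; leave it alone. Origin: centre of its underside

How it is judged:
On the way:
1. a fingertip pushes the wheel on out of its first click (contact force between the fingers and tally_base above 0.2 N and value of joint tally_wheel between 0.2 and 0.7 rad), for 0.02 s.
At the end, for the whole second after the job is handed in: The wheel rests in the click at which its pointer faces the tall peg, within 0.12 rad (7 degrees), reached clockwise in 2 to 5 clicks from the front, and is still; weight, stamp and label roll stand upright within 15 mm of where they were (((y of marker_peg in the frame of tally_base above 0.075 m and value of joint tally_wheel between 1.451 and 1.691 rad) or (y of marker_peg in the frame of tally_base between 0.04 and 0.075 m and value of joint tally_wheel between 2.236 and 2.476 rad) or (y of marker_peg in the frame of tally_base between -0.02 and 0.04 m and value of joint tally_wheel between 3.022 and 3.262 rad) or (y of marker_peg in the frame of tally_base below -0.04 m and value of joint tally_wheel between 3.807 and 4.047 rad)) and velocity of joint tally_wheel between -0.1 and 0.1 rad/s and distance of each of weight, stamp, label_roll from where it was at the start of the episode below 0.015 m and angle between each of weight, stamp, label_roll's own z axis and vertical below 0.15 rad); the robot touches nothing.
It fails at once if the wheel runs more than half a click past the peg ((y of marker_peg in the frame of tally_base above 0.075 m and value of joint tally_wheel above 1.963 rad) or (y of marker_peg in the frame of tally_base between 0.04 and 0.075 m and value of joint tally_wheel above 2.749 rad) or (y of marker_peg in the frame of tally_base between -0.02 and 0.04 m and value of joint tally_wheel above 3.534 rad) or (y of marker_peg in the frame of tally_base below -0.04 m and value of joint tally_wheel above 4.32 rad)).
It fails at once if the wheel is turned backwards out of its starting click (value of joint tally_wheel below -0.4 rad).
It fails at once if a thing beside the tally is shifted by more than 15 mm, lifted or knocked over (distance of any of weight, stamp, label_roll from where it was at the start of the episode above 0.015 m or angle between any of weight, stamp, label_roll's own z axis and vertical above 0.3 rad).
It also fails if it takes over 51 s, if anything falls off the work surface, if the arm or the gripper's body presses on something with over 40 N, if the wrist force passes 120 N, or if a joint passes its speed limit or range.

ROBOT

A 6-joint arm with a two-finger parallel gripper is mounted at the origin on a cart in front of the work surface, level with it; the furniture and walls round the work are solid. World frame = base frame: x ahead of the robot, y to its left, z up, the work surface at z = 0. Lengths are in m, angles in rad, forces in N, time in s.
With the tool pointing down it reaches from about 0.35 to 0.85 m from the base axis. Payload 8.1 kg.
Tool frame: the origin (TCP) lies at the very end of the fingers, on their centre line; the grasp point (between the pads) lies robot.hold_point_z behind it (robot.hold_point_z is the distance from the TCP to the grasp point, in m); z points along the fingers, y is the direction in which the jaws open and shut (so a half turn about z gives the same grasp; the last joint's range is limited). The gripper opens to 93 mm and grips with 3 to 60 N. Pads are 15 mm wide; open, the fingers measure 128 mm over their backs; the gripper's body (75 mm by 188 mm) begins 65 mm behind the grasp point.
Start: joints at [-1.229, 0.13, 1.488, -0, 1.523, -0.085], TCP at [0.248, -0.546, 0.219] pointing down, gripper open.
Joint ranges: [-2.96, 2.96], [-0.89, 2.26], [0.02, 2.5], [-1.34, 4.48], [0, 2.73], [-2.66, 2.66]. Speed limits (rad/s): [2.39, 2.39, 2.79, 3.14, 3.14, 3.14].

INTERFACE

Orientations are given as a rotation vector (axis times angle).
In Python, from plant import robot, cams gives the robot as it stands. The module is installed in compiled form; this text tells all that it offers.
- The arm moves only by the tool step_arm, never from a script. Its argument "deltas" is a list of rows, each an object with "offset": the shift along the tool's x, y, z in cm, a list of three; "roll": the turn about the tool's z in rad. In form: [{"offset": [x, y, z], "roll": roll}, ...]. A call has 1 to 12 rows; each row shifts and turns the commanded pose from where the row before left it, along the tool's axes as they then stand; what a row does not reach is not made up. A row lasts 1/8 s, in which the tool goes at most 62.5 mm and 10.7 degrees, less where a joint would pass 70% of its speed; a pose out of reach is approached as far as the arm can. A call with a gripper value outside its range is refused whole. "fingers" is the finger opening in cm, from 0 to 9.3, set as the call begins (left out, the last holds). The fingers move at their own pace and stop on an object; "grip_force" is the grip in N (left out, the last holds). Time passes only in rows, so rows that do not move let the fingers close. It gives the time, the measured TCP pose, the force and the opening at its end, in the units of the state.
- robot.read_state(): the state, without advancing time (a new reading comes with each control period).
- cams.read_camera(name): name is "scene" or "top"; returns a dict with "pixels" (384x512x3 uint8, red, green, blue), "fx", "fy", "cx", "cy" (pixels), "extrinsics" (4x4, takes a point from world to camera coordinates). Camera axes: x right, y down, z forward; pixel columns grow to the right and rows downward; lengths in m; the calibration is good to about 2 mm. A picture is of the moment at which its call begins. There is no depth.
- robot.close_job(): hands the job in, once; it reports no verdict.
Trained networks look in a picture, given as the dict that the camera call returned (one of the last four; its "shot" number tells which), for a name from the list of things; names that differ only in an ending like _2 or _b are one class to them, and where a whole thing is asked for, a point or a joint stands for the part that bears it (a point fixed in the world has none). Each returns a list of dicts, best first, with "score" (0 to 1); they miss things now and then, are a little off and sometimes report something else, mostly with a low value. They report only what shows in the picture. A call takes as long as a camera call.
- cams.boxes_of(picture, thing): "xy" ([column, row] in pixels, amid what is visible of it).
- cams.silhouettes(picture, thing): "mask" (384x512 bool, what is visible of it) and "xy" ([column, row] in pixels, amid what is visible of it).
- cams.pinpoint(picture, thing): "xy" ([column, row] in pixels: a listed point, or the origin of a listed thing).
The state is a dict: "t": time; "q": joint angles; "dq": joint speeds; "joint_torque": joint torques, N m; "tool_pos": TCP position; "orientation": TCP orientation; "force": force on the tool from outside, world axes, zero at the start; "wrist_torque": the same for the moment, N m; "opening": finger opening in m.
Only numpy, scipy, OpenCV 4.12 (cv2) and the standard library are available. Lean on these libraries where they do the work, as an engineer would, in place of code of your own. Each camera call takes 0.05 s, during which the arm holds its last target. There are 200 camera calls.

## Working session

There is one attempt and no reset: what is moved stays moved. The work goes in short steps, Python scripts to look and compute and a tool call to move; the robot and the scene stay as the last step left them, time stands still between calls to the robot, and variables do not carry over. Pictures are saved under pics/ and viewed, about 8 in all and at most 12, crops included, and the job is handed in when it is done.

Besides the shell and the picture viewer there is one more tool, called after "Request:" as a command line: name --argument value ..., lists and objects as JSON in quotes. step_arm: Moves the arm, as the interface text tells. Its arguments: {"type":"object","properties":{"deltas":{"type":"array"},"fingers":{"type":"number"},"grip_force":{"type":"number"}},"required":["deltas"]}

```bash
mkdir -p pics
cat > h.py <<'E'
import numpy as np, cv2
from plant import robot, cams
def ray(p,xy,z):
    E=np.array(p["extrinsics"]);R=E[:3,:3];t=E[:3,3]
    c=-R.T@t; d=R.T@np.array([(xy[0]-p["cx"])/p["fx"],(xy[1]-p["cy"])/p["fy"],1])
    return c+d*(z-c[2])/d[2]
def save(p,n): cv2.imwrite(f"pics/{n}.png",p["pixels"][:,:,::-1])
E
python3 - <<'E'
from h import *
np.set_printoptions(precision=4,suppress=True)
Z=dict(tally_base=0,wheel_top=.044,pointer_tip=.05,marker_peg=.012,weight=0,stamp=0,label_roll=0)
for n in("top","scene"):
    p=cams.read_camera(n);save(p,n)
    E=np.array(p["extrinsics"]);print(n,p["fx"],-E[:3,:3].T@E[:3,3])
    for k,z in Z.items():
        for r in cams.pinpoint(p,k)[:2]: print(k,r["score"],r["xy"],ray(p,r["xy"],z))
s=robot.read_state();print(s)
print(robot.hold_point_z)
E
```

```text
top 389.6022566508935 [0.4027 0.0868 0.8882]
tally_base 0.86 [271.8, 221.4] [0.5079 0.0511 0.    ]
wheel_top 0.79 [272.9, 220.1] [0.5055 0.0504 0.044 ]
pointer_tip 0.6 [275.8, 242.2] [0.4573 0.0447 0.05  ]
marker_peg 0.44 [234.8, 226.6] [0.4944 0.1349 0.012 ]
weight 0.49 [340.3, 219.9] [ 0.5119 -0.1062  0.    ]
stamp 0.62 [341.9, 184.8] [ 0.5943 -0.1131  0.    ]
label_roll 0.61 [204.9, 216.9] [0.5177 0.2044 0.    ]
scene 438.7221974265634 [-0.1218  0.3961  0.3807]
tally_base 0.89 [270.0, 237.1] [0.4927 0.0453 0.    ]
wheel_top 0.88 [268.2, 210.5] [0.5116 0.0381 0.044 ]
pointer_tip 0.77 [280.5, 218.4] [0.4617 0.0421 0.05  ]
marker_peg 0.75 [228.9, 240.6] [0.4974 0.125  0.012 ]
marker_peg 0.48 [311.2, 202.5] [ 0.5618 -0.0924  0.012 ]
weight 0.6 [333.4, 214.7] [ 0.512  -0.1118  0.    ]
stamp 0.59 [310.9, 201.8] [ 0.5874 -0.1098 -0.    ]
label_roll 0.81 [192.5, 250.4] [0.5167 0.186  0.    ]
{'t': 0.8, 'q': array([-1.2294,  0.1304,  1.4882,  0.    ,  1.523 , -0.0854]), 'dq': array([-0.0011,  0.0018,  0.0002, -0.0003, -0.0007,  0.001 ]), 'joint_torque': array([  0.0005, -55.9694, -49.2034,   0.0767,   0.0222,  -0.    ]), 'tool_pos': array([ 0.2484, -0.5462,  0.2187]), 'orientation': array([3.0703, 0.6653, 0.    ]), 'force': array([ 0.1136,  0.3621, -0.0053]), 'wrist_torque': array([-0.04  ,  0.0231, -0.0271]), 'opening': 0.09326729644425354}
0.0188
```

```bash
python3 -c "
import cv2,numpy as np
a=cv2.imread('pics/top.png')[130:310,160:400];b=cv2.imread('pics/scene.png')[150:300,160:400]
cv2.imwrite('pics/ab.png',np.vstack([cv2.resize(a,(480,330) if 0 else (440,330)),cv2.resize(b,(432,270))[:, :440] if 0 else cv2.resize(b,(440,270))]))"
```

```text
(no output)
```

View pics/ab.png

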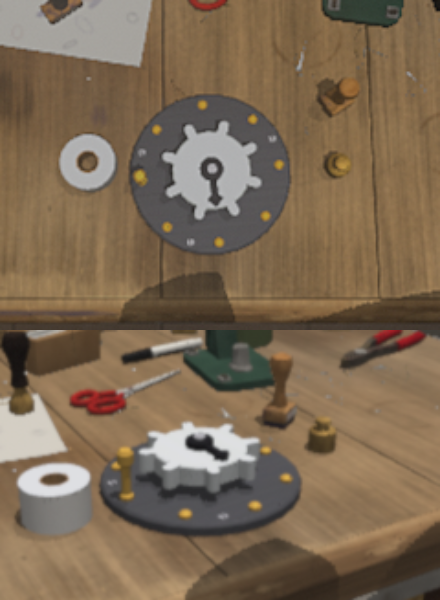

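The top crop shows the pointer near (216,205) facing the front rivet at (219,242). The peg is at (139,176), the left station, which makes it 2 clicks. I'll confirm this by fitting the base pose to the rivets.

```bash
cat > fit.py <<'E'
from h import *
from scipy.optimize import least_squares
np.set_printoptions(precision=4,suppress=True)
for n in("top","scene"):
    im=cv2.imread(f"pics/{n}.png");hsv=cv2.cvtColor(im,cv2.COLOR_BGR2HSV)
    m=cv2.inRange(hsv,(12,120,90),(32,255,255))
    p=cams.read_camera(n)
    k,l,st,ce=cv2.connectedComponentsWithStats(m)
    w=np.array([ray(p,c,.017)[:2] for c in ce[1:]]);a=st[1:,4]
    d=np.hypot(*(w-[.505,.05]).T);ok=(abs(d-.085)<.022)&(a>=4)
    P=w[ok]
    def f(v):
        r=P-v[:2];th=np.arctan2(r[:,1],r[:,0])-v[2];e=(th+np.pi/8)%(np.pi/4)-np.pi/8
        return np.r_[np.hypot(*r.T)-.085,.085*e]
    s=least_squares(f,[.505,.05,0.1],loss="soft_l1",f_scale=.003)
    print(n,s.x,np.degrees(s.x[2]))
    r=P-s.x[:2];print(np.c_[P,a[ok],np.hypot(*r.T),np.degrees((np.pi+s.x[2]-np.arctan2(r[:,1],r[:,0])))%360])
E
python3 fit.py
```

```text
top [0.5015 0.0463 0.1102] 6.314459787657299
[[  0.585    0.0558  22.       0.084  179.7837]
 [  0.5676  -0.0065  22.       0.0845 224.9241]
 [  0.5544   0.1124  21.       0.0847 134.9373]
 [  0.5111  -0.0382  20.       0.085  269.8935]
 [  0.4951   0.1316  48.       0.0855  91.9629]
 [  0.4486  -0.0199  21.       0.0847 314.9793]
 [  0.4347   0.0985  21.       0.0848  44.3455]
 [  0.4166   0.0364  23.       0.0855 359.6914]]
scene [0.4935 0.048  0.1344] 7.702480669494657
[[  0.5349   0.11   200.       0.0745 131.4452]
 [  0.5044  -0.037   20.       0.0857 270.4037]
 [  0.4424  -0.0186  25.       0.084  315.1929]
 [  0.4118   0.0373  28.       0.0825   0.21  ]
 [  0.4287   0.0994  28.       0.0827  46.0921]]
```

Request:
step_arm --deltas '[{"offset":[0,0,0],"roll":-0.17},{"offset":[0,0,0],"roll":-0.17},{"offset":[0,0,0],"roll":-0.17},{"offset":[0,0,0],"roll":-0.17},{"offset":[0,0,0],"roll":-0.17},{"offset":[0,0,0],"roll":-0.17},{"offset":[0,0,0],"roll":-0.17},{"offset":[0,0,0],"roll":-0.17},{"offset":[0,0,0],"roll":-0.17},{"offset":[0,0,0],"roll":-0.17},{"offset":[0,0,0],"roll":-0.17},{"offset":[0,0,0],"roll":-0.17}]' --fingers 0 --grip_force 10

```text
t: 2.4
tool_pos: [0.2484, -0.5462, 0.2187]
orientation: [1.032, 2.967, -0.0]
force: [-1.3, -0.0, 0.4]
opening: 0.0003
```

```bash
cat > go.py <<'E'
import sys
from h import *
from scipy.spatial.transform import Rotation as Ro
C=np.array([.500,.0465]);Y=186.4
def pose(th,R,z):
    a=np.radians(Y-th);return np.r_[C+R*np.array([np.cos(a),np.sin(a)]),z]
if __name__=="__main__":
    th,R,z=map(float,sys.argv[1:])
    s=robot.read_state();M=Ro.from_rotvec(s["orientation"]).as_matrix()
    h=np.degrees(np.arctan2(M[1,0],M[0,0]))
    p=s["tool_pos"];r=p[:2]-C
    print("t",s["t"],"pos",p.round(4),"q",s["q"].round(2),"F",s["force"].round(2),"open",s["opening"])
    print("now th",(Y-np.degrees(np.arctan2(r[1],r[0]))+180)%360-180,"R",np.hypot(*r),"heading",h,"toolz",M[:,2].round(3))
    print("offset cm",(M.T@(pose(th,R,z)-p)*100).round(2),"roll",np.radians((h-(Y-90-th)+180)%360-180))
E
python3 go.py -45 .105 .15
```

```text
t 2.4 pos [ 0.2484 -0.5462  0.2187] q [-1.23  0.13  1.49  0.    1.52 -2.13] F [-1.28 -0.05  0.44] open 0.00027784110713357276
now th -60.598084228961454 R 0.6438631812005796 heading 141.6573179931591 toolz [ 0. -0. -1.]
offset cm [17.08 51.59  6.87] roll 0.004491046205250391
```

Request:
step_arm --deltas '[{"offset":[1.4,4.3,0.2],"roll":0},{"offset":[1.4,4.3,0.2],"roll":0},{"offset":[1.4,4.3,0.2],"roll":0},{"offset":[1.4,4.3,0.2],"roll":0},{"offset":[1.4,4.3,0.2],"roll":0},{"offset":[1.4,4.3,0.2],"roll":0},{"offset":[1.4,4.3,0.2],"roll":0},{"offset":[1.4,4.3,0.2],"roll":0},{"offset":[1.4,4.3,0.4],"roll":0},{"offset":[1.4,4.3,1],"roll":0},{"offset":[1.4,4.3,1],"roll":0},{"offset":[1.4,4.3,1],"roll":0}]'

```text
t: 3.9
tool_pos: [0.4401, -0.0369, 0.1687]
orientation: [1.04, 2.963, 0.0]
force: [-0.5, -0.8, 0.1]
opening: 0.0007
```

```bash
python3 go.py -45 .105 .03
```

```text
t 3.9 pos [ 0.4401 -0.0369  0.1687] q [-0.2  -0.29  1.97 -0.    1.45 -1.1 ] F [-0.47 -0.8   0.11] open 0.0007472900296736499
now th -47.90392965472961 R 0.10266659384025059 heading 141.33679616144846 toolz [ 0.001 -0.    -1.   ]
offset cm [ 0.53 -0.25 13.87] roll -0.0011031150826233721
```

Request:
step_arm --deltas '[{"offset":[0.2,-0.1,2.5],"roll":0},{"offset":[0.2,-0.1,2.5],"roll":0},{"offset":[0,0,2.5],"roll":0},{"offset":[0,0,2.5],"roll":0},{"offset":[0,0,1.9],"roll":0},{"offset":[0,0,1.0],"roll":0},{"offset":[0,0,0],"roll":0},{"offset":[0,0,0],"roll":0}]'

```text
t: 4.9
tool_pos: [0.4359, -0.0375, 0.0405]
orientation: [1.04, 2.963, 0.0]
force: [0.0, 0.6, -0.3]
opening: 0.0004
```

```bash
python3 go.py -45 .069 .03
python3 - <<'E'
from h import *
o=[]
for n,c in(("top",(150,290,200,380)),("scene",(150,285,180,360))):
    p=cams.read_camera(n);save(p,n+"2");o.append(cv2.resize(p["pixels"][c[0]:c[1],c[2]:c[3],::-1],(380,290),interpolation=cv2.INTER_CUBIC))
cv2.imwrite("pics/ab2.png",np.hstack(o))
E
```

```text
t 4.9 pos [ 0.4359 -0.0375  0.0405] q [-0.2  -0.15  2.11 -0.    1.18 -1.1 ] F [ 0.04  0.56 -0.31] open 0.00044764186182656365
now th -46.27825317863119 R 0.10566932850815736 heading 141.33613619600425 toolz [ 0.001 -0.    -1.   ]
offset cm [0.24 3.66 1.06] roll -0.001114633652574295
```

View pics/ab2.png

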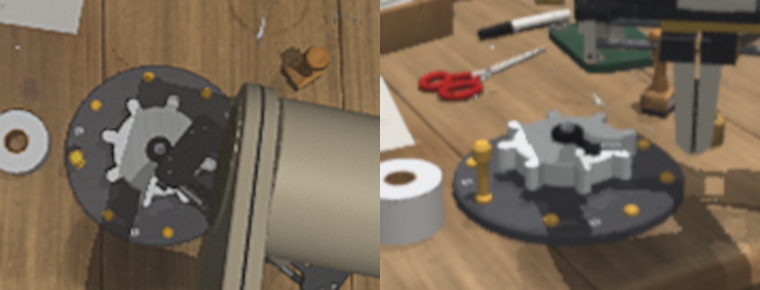

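The left view shows the arm covering the front-right of the wheel, with the pointer unmoved. The right view shows the closed fingertips at (695,150), over the base's right-front rim and clear of the weight. Next I'll lower them and slide into the gap.

Request:
step_arm --deltas '[{"offset":[0.2,0,0.5],"roll":0},{"offset":[0,0,0.5],"roll":0},{"offset":[0,0.7,0],"roll":0},{"offset":[0,0.7,0],"roll":0},{"offset":[0,0.7,0],"roll":0},{"offset":[0,0.7,0],"roll":0},{"offset":[0,0.5,0],"roll":0},{"offset":[0,0.3,0],"roll":0},{"offset":[0,0,0],"roll":0}]'

```text
t: 6.12
tool_pos: [0.4562, -0.0079, 0.0296]
orientation: [-1.04, -2.965, 0.0]
force: [1.0, 0.4, 0.6]
opening: 0.0007
```

```bash
python3 go.py -45 .069 .03
python3 - <<'E'
from h import *
p=cams.read_camera("scene");save(p,"s3")
cv2.imwrite("pics/s3c.png",cv2.resize(p["pixels"][170:280,200:380,::-1],(720,440),interpolation=cv2.INTER_CUBIC))
E
```

```text
t 6.125 pos [ 0.4562 -0.0079  0.0296] q [-0.13 -0.08  2.06 -0.    1.16 -1.03] F [0.96 0.42 0.56] open 0.0006798823838418857
now th -44.74480354209322 R 0.06983264416043516 heading 141.3523207153954 toolz [-0. -0. -1.]
offset cm [-0.03  0.08 -0.04] roll -0.0008321605013459282
```

View pics/s3c.png

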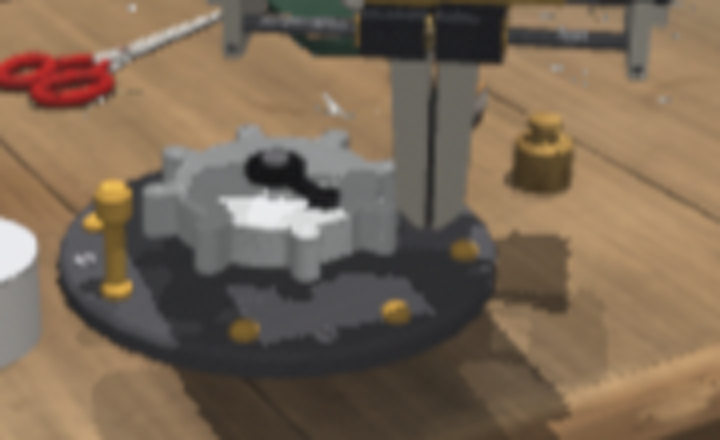

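The tip sits in the front-right gap at about (430,215), behind the lobe at (378,200). I'll start the push along the arc.

Request:
step_arm --deltas '[{"offset":[0.49,0.03,0],"roll":0.07},{"offset":[0.49,0.03,0],"roll":0.07},{"offset":[0.49,0.02,0],"roll":0.07},{"offset":[0.49,0.02,0],"roll":0.07},{"offset":[0.49,0.02,0],"roll":0.07},{"offset":[0,0,0],"roll":0}]'

```text
t: 6.92
tool_pos: [0.4403, 0.0103, 0.0298]
orientation: [1.539, 2.738, -0.0]
force: [0.9, -2.2, 0.4]
opening: 0.0006
```

```bash
python3 go.py -1 .069 .03
python3 - <<'E'
from h import *
p=cams.read_camera("scene");save(p,"s4")
cv2.imwrite("pics/s4c.png",cv2.resize(p["pixels"][170:280,200:380,::-1],(720,440),interpolation=cv2.INTER_CUBIC))
E
```

```text
t 6.925 pos [0.4403 0.0103 0.0298] q [-0.09 -0.12  2.1  -0.    1.16 -0.64] F [ 0.9  -2.18  0.36] open 0.0005568848700540505
now th -24.870558416933818 R 0.06982780534566246 heading 121.3089014876206 toolz [ 0.    -0.001 -1.   ]
offset cm [ 2.79  0.67 -0.03] roll 0.4172890514939497
```

View pics/s4c.png

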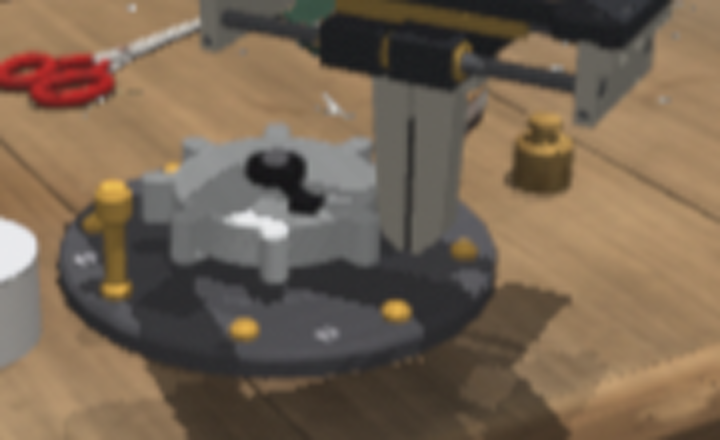

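The wheel has turned about 12° and the lobe is at (360,230), with about 2.2 N of contact. I'll continue past half way, then back out.

Request:
step_arm --deltas '[{"offset":[0.49,0.02,0],"roll":0.07},{"offset":[0.49,0.02,0],"roll":0.07},{"offset":[0.49,0.02,0],"roll":0.07},{"offset":[0.49,0.02,0],"roll":0.07},{"offset":[0.49,0.02,0],"roll":0.07},{"offset":[0.3,0,0],"roll":0.05},{"offset":[0,0,0],"roll":0},{"offset":[0,0,0],"roll":0}]'

```text
t: 7.98
tool_pos: [0.4309, 0.0362, 0.0296]
orientation: [-2.051, -2.379, 0.0]
force: [0.9, -0.5, -0.1]
opening: 0.0002
```

```bash
python3 go.py -1 .069 .03
python3 - <<'E'
from h import *
p=cams.read_camera("scene");save(p,"s5")
print(cams.pinpoint(p,"pointer_tip")[:1])
cv2.imwrite("pics/s5c.png",cv2.resize(p["pixels"][170:280,200:380,::-1],(720,440),interpolation=cv2.INTER_CUBIC))
E
```

```text
t 7.975 pos [0.4309 0.0362 0.0296] q [-0.03 -0.15  2.13  0.    1.16 -0.18] F [ 0.9  -0.47 -0.13] open 0.00018767223797352625
now th -2.094654825359612 R 0.06981595150211634 heading 98.46380826567496 toolz [-0.  0. -1.]
offset cm [ 0.13  0.08 -0.04] roll 0.018566956845958212
[{'xy': [260.1, 221.3], 'score': 0.78}]
```

View pics/s5c.png

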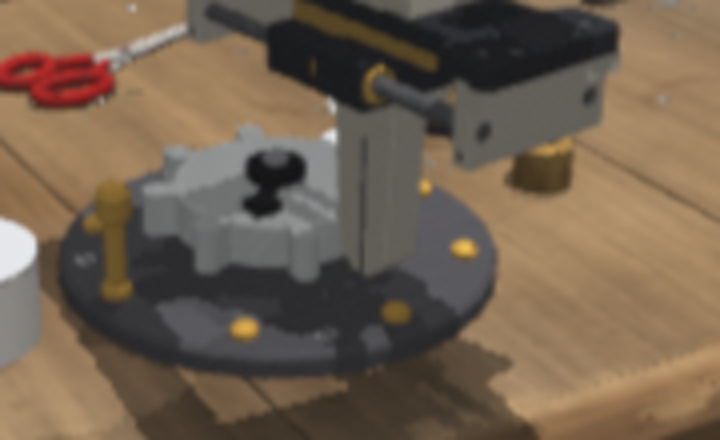

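One click is done: the pointer tip at (262,205) now faces the front-left rivet at (245,328). I'll continue with the same stroke for the second click.

Request:
step_arm --deltas '[{"offset":[0.49,0.02,0],"roll":0.07},{"offset":[0.49,0.02,0],"roll":0.07},{"offset":[0.49,0.02,0],"roll":0.07},{"offset":[0.49,0.02,0],"roll":0.07},{"offset":[0.49,0.02,0],"roll":0.07},{"offset":[0.49,0.02,0],"roll":0.07},{"offset":[0.49,0.02,0],"roll":0.07},{"offset":[0.49,0.02,0],"roll":0.07},{"offset":[0.49,0.02,0],"roll":0.07},{"offset":[0.49,0.02,0],"roll":0.07},{"offset":[0.3,0,0],"roll":0.05},{"offset":[0,0,0],"roll":0}]'

```text
t: 9.57
tool_pos: [0.4426, 0.0859, 0.0296]
orientation: [-2.781, -1.462, -0.0]
force: [0.5, 0.4, 0.1]
opening: 0.0002
```

```bash
python3 go.py 42 .105 .03
python3 - <<'E'
from h import *
p=cams.read_camera("scene");save(p,"s6")
print(cams.pinpoint(p,"pointer_tip")[:1])
cv2.imwrite("pics/s6c.png",cv2.resize(p["pixels"][170:280,200:380,::-1],(720,440),interpolation=cv2.INTER_CUBIC))
E
```

```text
t 9.575 pos [0.4426 0.0859 0.0296] q [ 0.08 -0.09  2.08  0.    1.16  0.68] F [0.54 0.42 0.12] open 0.0002075767587786126
now th 40.8681542055302 R 0.0695796364011854 heading 55.45281963963054 toolz [-0.  0. -1.]
offset cm [ 0.2  -3.54 -0.04] roll 0.01837516914121313
[{'xy': [245.7, 214.5], 'score': 0.83}]
```

View pics/s6c.png

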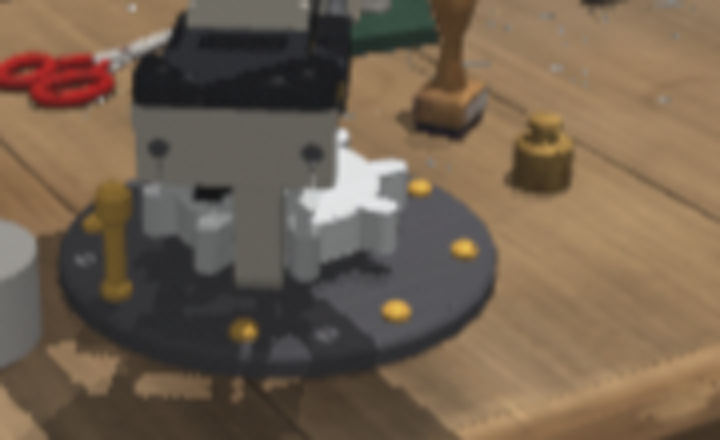

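The wheel has clicked in, with the pointer tip at about (205,190) and the lobes clear of the finger. I'll back out radially and lift.

Request:
step_arm --deltas '[{"offset":[0,-1,0],"roll":0},{"offset":[0,-1,0],"roll":0},{"offset":[0,-1,0],"roll":0},{"offset":[0,-0.8,0],"roll":0},{"offset":[0,0,-3],"roll":0},{"offset":[0,0,-5],"roll":0},{"offset":[0,0,-5],"roll":0},{"offset":[-3,0,-4],"roll":0},{"offset":[-5,0,0],"roll":0},{"offset":[-5,0,0],"roll":0},{"offset":[-5,0,0],"roll":0},{"offset":[-5,0,0],"roll":0}]'

```text
t: 11.18
tool_pos: [0.2797, -0.0826, 0.1996]
orientation: [2.78, 1.462, 0.001]
force: [0.7, -1.3, 0.1]
opening: 0.0007
```

Request:
step_arm --deltas '[{"offset":[-5,0,0],"roll":0},{"offset":[-5,0,0],"roll":0},{"offset":[-5,0,0],"roll":0},{"offset":[0,0,0],"roll":0},{"offset":[0,0,0],"roll":0}]'

```text
t: 11.8
tool_pos: [0.1955, -0.205, 0.1995]
orientation: [-2.782, -1.458, -0.001]
force: [0.2, -0.4, 0.5]
opening: 0.0007
```

Run:
```python
from h import *
np.set_printoptions(precision=4,suppress=True)
Z=dict(wheel_top=.044,pointer_tip=.05,marker_peg=.012,weight=0,stamp=0,label_roll=0)
p=cams.read_camera("top");save(p,"t7")
for k,z in Z.items():
    for r in cams.pinpoint(p,k)[:1]: print(k,r["score"],r["xy"],ray(p,r["xy"],z))
q=cams.read_camera("scene")
a=p["pixels"][130:310,160:400,::-1];b=q["pixels"][150:300,160:400,::-1]
cv2.imwrite("pics/f.png",np.hstack([cv2.resize(a,(400,300)),cv2.resize(b,(400,300))]))
s=robot.read_state();print(s["t"],s["tool_pos"],s["force"])
```

```text
wheel_top 0.85 [274.1, 220.4] [0.5049 0.0478 0.044 ]
pointer_tip 0.59 [255.1, 224.9] [0.4943 0.0891 0.05  ]
marker_peg 0.37 [234.5, 227.8] [0.4917 0.1356 0.012 ]
weight 0.59 [340.9, 222.2] [ 0.5066 -0.1074  0.    ]
stamp 0.71 [342.6, 185.2] [ 0.5934 -0.1147  0.    ]
label_roll 0.94 [204.9, 217.8] [0.5156 0.2043 0.    ]
12.2 [ 0.196  -0.2048  0.1997] [ 0.7481 -0.6141  0.1214]
```

View pics/f.png

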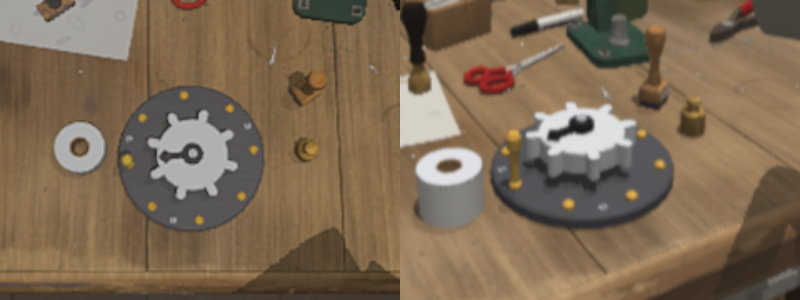

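Both views show the pointer, tip at (163,157) in the top view, facing the peg at (127,160). The weight, stamp and label roll are upright and unmoved.

```bash
python3 -c "
from plant import robot
print(robot.close_job())"
```

```text
the job is handed in; nothing more can be done
None
```

I advanced the wheel two clicks clockwise with the closed fingertips, so its pointer now rests facing the tall peg at the left station, then backed the arm clear and handed the job in. `close_job()` gives no verdict.

- **Pushing:** I pushed the front-right lobe, then the lobe now at front-left. During the first push I measured about 2.2 N of contact with the wheel turned about 12° by eye. I didn't log force at each instant, so the first "on the way" condition is likely met but not measured directly.
- **Final picture:** the pointer faces the peg in both camera views. The pointer direction from the network agrees within a few degrees.
- **Things beside the tally:** the weight, stamp and label roll are upright and within about 5 mm of their first readings, which is the networks' own noise.
- **Robot:** the arm was 0.2 m above the worktop, touching nothing, at about 12 s.
- **Disagreement:** the two cameras put the centre of the base about 8 mm apart in x. I used a value close to the top camera's rivet fit, and the pushes confirmed it was good enough.

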